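Stack the tea brewer on the tray

ROBOT

A 6-joint arm with a two-finger parallel gripper is mounted at the origin on the work surface. World frame = base frame: x ahead of the robot, y to its left, z up, the work surface at z = 0. Lengths are in m, angles in rad, forces in N, time in s.
With the tool pointing down it reaches from about 0.425 to 0.95 m from the base axis. Payload 14.7 kg.
Tool frame: the origin (TCP) lies midway between the tips of the shut fingers; the grasp point (between the pads) lies 19 mm behind it; z points along the fingers, y is the direction in which the jaws open and shut (so a half turn about z gives the same grasp; the last joint's range is limited). The gripper opens to 85 mm and grips with 20 to 120 N. Pads are 22 mm wide; open, the fingers measure 114 mm over their backs; the gripper's body (76 mm by 85 mm) begins 54 mm behind the grasp point. The pads swing forward as they close: fully open they stand 13 mm farther back than shut.
Start: joints at [-1.327, 0.48, 1.596, -0, 1.065, -0.047], TCP at [0.186, -0.623, 0.231] pointing down, gripper open.
Joint ranges: [-2.75, 2.75], [-0.82, 2.05], [0.23, 2.67], [-1.56, 4.7], [0.09, 2.69], [-2.92, 2.92]. Speed limits (rad/s): [1.89, 1.89, 2.39, 3.01, 3.01, 3.01].

INTERFACE

Orientations are given as a rotation vector (axis times angle).
In Python, from station import arm, viewer gives the robot as it stands.
- The arm moves only by the tool servo_tool, never from a script. Its argument "moves" is a list of rows, each a list of 4 numbers: the shift along the tool's x, y, z scaled (see below), then the turn about the tool's z scaled (see below). In form: [[x, y, z, turn], ...]. A call has 1 to 12 rows; each row shifts and turns the pose as measured when the row begins, along the tool's axes as they then stand; what a row does not reach is not made up. The controller multiplies each number of a shift by 0.025 m and each number of a turn by pi rad. A row lasts 1/12 s, in which the tool goes at most 41.7 mm and 7.16 degrees, less where a joint would pass 70% of its speed; a pose out of reach is approached as far as the arm can. A call with a number of a shift or a turn outside -1 to 1 is refused whole. A call with a gripper value outside its range is refused whole. "jaw" is the closure, from 0 (fully open) to 1 (shut), set as the call begins (left out, the last holds). The fingers move at their own pace and stop on an object; "grip_force" is the grip in N (left out, the last holds). Time passes only in rows, so rows that do not move let the fingers close. It gives the time, the measured TCP pose, the force and the opening at its end, in the units of the state.
- arm.observe(): the state, without advancing time (a new reading comes with each control period).
- viewer.snapshot(name): name is "scene" or "top" or "wrist"; returns the picture (384x512x3 uint8, red, green, blue); there is no depth.
- viewer.camera_info(name): a dict with "camera_matrix" (3x3 intrinsics, pixels), "eye" and "attitude" of the camera in the world. Camera axes: x right, y down, z forward; pixel columns grow to the right and rows downward; lengths in m; the calibration is good to about 2 mm. A picture is of the moment at which its call begins: read the wrist's pose just before it. camera_info takes no time and is no camera call; for the wrist camera it gives the pose at the moment of the call.
- arm.job_done(): hands the job in, once; it reports no verdict.
The state is a dict: "time_s": time; "joint_positions": joint angles; "joint_vel": joint speeds; "joint_efforts": joint torques, N m; "tool_pos": TCP position; "orientation": TCP orientation; "contact_force": force on the tool from outside, world axes, zero at the start; "wrist_torque": the same for the moment, N m; "opening": finger opening in m.
Only numpy, scipy, OpenCV 4.12 (cv2) and the standard library are available. Lean on these libraries where they do the work, as an engineer would, in place of code of your own. Each camera call takes 0.05 s, during which the arm holds its last target. There are 200 camera calls.

TASK

Build the tea brewer on the round cork mat of the orange tray, from the bottom up and in this order: stand the aluminium ring in the middle of the mat, seat the small dragon bowl on it with its foot in the ring, hang the strainer in the bowl by its flange, and close the strainer with the red lid, plug down. Let go of each piece once it is fully seated and upright before fetching the next, and do not drop any of them. Leave the jar, the pepper mill, the plain cup and the tin where they stand.

Things in the scene. Friction and masses are not known exactly. Their poses are not given: they have to be found in the camera images.
- ring_stand: Loose aluminium ring stand: a plain tube open at both ends, outer diameter 66 mm, bore 50 mm, 34 mm high, standing on its end. Origin: centre of its underside, z up. Either end may be up. Its position among the loose things changes.
- dragon_bowl: Loose small white porcelain bowl with blue dragons, blue spot inside, 54 mm high. Foot 40 mm wide, 8 mm high; above it a flat shoulder 58 mm wide faces down; the outside widens to 66 mm at height 22 mm, then runs straight up to the rim. Wall 4 mm, inner floor at 13 mm. Origin: centre of the foot's underside, z up. Seated (foot in the ring's bore, shoulder on the ring) its origin is 26 mm above the ring's.
- strainer: Loose stainless strainer, standing on its closed pierced bottom, 62 mm high: a tube 50 mm wide outside, 44 mm inside, with a flange 70 mm wide from height 24 to 27 mm. Above the flange a plain collar 35 mm high to hold it by, open at the top. Origin: centre of its underside, z up. Seated in the bowl (flange on the rim) its origin is 30 mm above the bowl's.
- lid: Loose red silicone lid, standing on its plug, 42 mm high: plug 36 mm diameter from 0 to 8 mm, disc 60 mm diameter from 8 to 14 mm, upright round knob 20 mm diameter from 14 to 42 mm. Origin: centre of the plug's underside, z up. Seated on the strainer (plug in its mouth, disc on its top edge) its origin is 54 mm above the strainer's.
- round_mat: Target: round cork mat, 90 mm diameter, 5 mm thick, fixed on the orange wooden tray (170 x 270 mm, floor 10 mm and lip 16 mm above the table). Origin: centre of its underside, so its top is 5 mm above its origin. It lies at either end of the tray; the tray's place and turn vary.
- square_mat: Square cork mat, 90 x 90 mm, 5 mm thick, fixed at the other end of the orange tray. Not used. Origin: centre of its underside.
- jar: Bystander: loose lidded glass jar, about 60 mm diameter, 85 mm high. Origin: centre of its underside.
- mill: Bystander: loose dark wooden pepper mill, up to 50 mm diameter, 92 mm high. Origin: centre of its underside.
- plain_cup: Bystander: loose plain white cup without handle or painting, 70 mm across the rim, 60 mm high. Not the dragon bowl. Origin: centre of its underside.
- tin: Bystander: loose closed steel tin, 60 mm diameter, 70 mm high. Origin: centre of its underside.
There are look-alikes about, which are no part of the job. Of the things like the lid, leave any that is green or yellow; of the rest the smaller one is meant.

How it is judged:
By the outcome, as a careful person would: the job done as asked, in the order asked, and still so for the second after the job is handed in, with the robot touching nothing.
It also fails if it takes over 128 s, if anything falls off the work surface, if the arm or the gripper's body presses on something with over 40 N, if the wrist force passes 120 N, or if a joint passes its speed limit or range.

## Working session

There is one attempt and no reset: what is moved stays moved. The work goes in short steps, Python scripts to look and compute and a tool call to move; the robot and the scene stay as the last step left them, time stands still between calls to the robot, and variables do not carry over. Pictures are saved under pics/ and viewed, about 12 in all and at most 16, crops included, and the job is handed in when it is done.

Besides the shell and the picture viewer there is one more tool, called after ">>>" as name(argument=value, ...) on one line, values as JSON. servo_tool: Moves the arm, as the interface text tells. Its arguments: {"type":"object","properties":{"moves":{"type":"array"},"jaw":{"type":"number"},"grip_force":{"type":"number"}},"required":["moves"]}

```bash
mkdir -p pics; python3 - <<'E'
from station import arm, viewer
import cv2, json
s=arm.observe(); print(s)
for n in ("scene","top"):
    im=viewer.snapshot(n); cv2.imwrite(f"pics/{n}0.png",cv2.cvtColor(im,cv2.COLOR_RGB2BGR)); print(n,viewer.camera_info(n))
print(viewer.camera_info("wrist"))
a=cv2.imread("pics/top0.png");cv2.imwrite("pics/top0b.png",cv2.resize(a,(800,600)))
E
```

```text
{'time_s': 0.0, 'joint_positions': array([-1.32661337e+00,  4.80808811e-01,  1.59686301e+00, -2.67612108e-05,
        1.06513132e+00, -4.65951462e-02]), 'joint_vel': array([-0.00074963, -0.00162958,  0.00023966,  0.00070822,  0.00013776,
       -0.00177367]), 'joint_efforts': array([-1.13583214e-03, -9.50656056e+01, -4.30181444e+01, -6.44333568e-05,
        1.22577327e-02, -3.29745217e-05]), 'tool_pos': array([ 0.18626734, -0.622304  ,  0.2306914 ]), 'orientation': array([-3.10725510e+00, -4.54991708e-01,  2.24041463e-04]), 'contact_force': array([ 0.08475671,  0.63188005, -0.41158168]), 'wrist_torque': array([-0.01996577, -0.01726477, -0.00749065]), 'opening': 0.0852297822545026}
scene {'camera_matrix': array([[495.89128868,   0.        , 249.25021387],
       [  0.        , 495.89128868, 193.34106606],
       [  0.        ,   0.        ,   1.        ]]), 'eye': array([1.49550138, 0.74138995, 0.96314056]), 'attitude': array([-1.11625732, -2.22422519,  1.12715429])}
top {'camera_matrix': array([[392.34491681,   0.        , 261.59113019],
       [  0.        , 392.34491681, 187.39932525],
       [  0.        ,   0.        ,   1.        ]]), 'eye': array([ 0.40766453, -0.01597402,  1.1505537 ]), 'attitude': array([-2.16968079,  2.19753216, -0.03480789])}
{'camera_matrix': array([[267.32324482,   0.        , 253.66759869],
       [  0.        , 267.32324482, 190.97512094],
       [  0.        ,   0.        ,   1.        ]]), 'eye': array([ 0.26477361, -0.59969692,  0.3735816 ]), 'attitude': array([ 2.30061047, -1.71549704, -0.27967797])}
```

View pics/top0b.png

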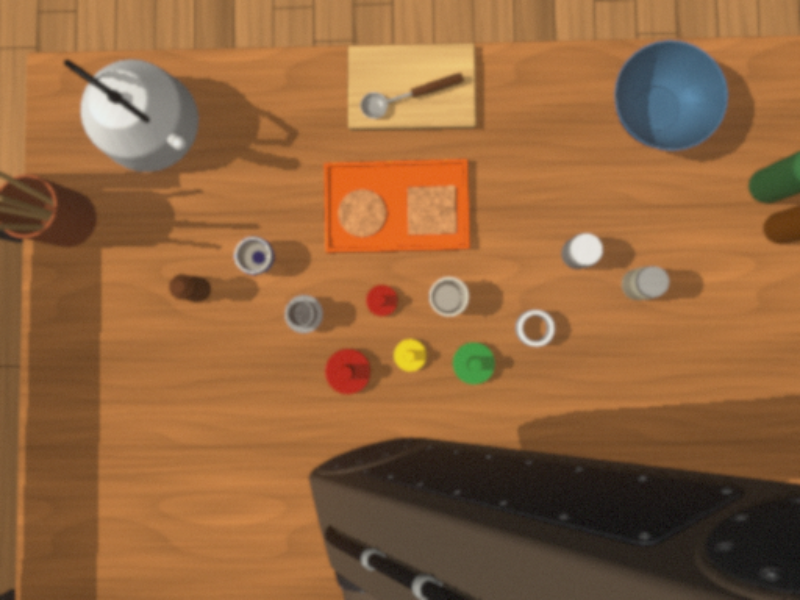

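View pics/scene0.png

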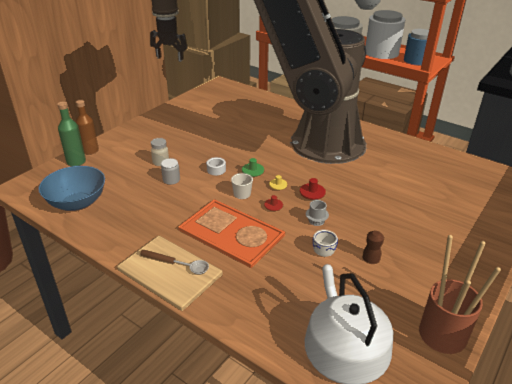

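```bash
cat > h.py <<'E'
from station import arm, viewer
import cv2, numpy as np
from scipy.spatial.transform import Rotation as R
def cast(ci,uv,z):
    d=R.from_rotvec(ci["attitude"]).as_matrix()@np.linalg.inv(ci["camera_matrix"])@[uv[0],uv[1],1]
    return ci["eye"]+d*(z-ci["eye"][2])/d[2]
def proj(ci,p):
    q=ci["camera_matrix"]@(R.from_rotvec(ci["attitude"]).as_matrix().T@(np.array(p)-ci["eye"])); return q[:2]/q[2]
def save(im,n): cv2.imwrite(f"pics/{n}.png",cv2.cvtColor(im,cv2.COLOR_RGB2BGR))
def units(p,yaw=None):
    """tool-axis units (x,y,z by 25mm) from now to TCP target p; turn units to get tool-x yaw (rad)"""
    s=arm.observe(); M=R.from_rotvec(s["orientation"]).as_matrix()
    u=M.T@(np.array(p)-s["tool_pos"])/0.025
    y=np.arctan2(M[1,0],M[0,0]); return u.round(2), np.degrees(y).round(1), s["tool_pos"].round(4)
def shot(n):
    ci=viewer.camera_info("wrist"); im=viewer.snapshot("wrist"); save(im,n); return ci,im
E
python3 - <<'E'
from h import *
ct=viewer.camera_info("top"); k=.64
for n,u,v,z in [("ring",536,328,.034),("bowl",253.5,255.5,.054),("strainer",304,313,.05),("lid",382,300,.011),("biglid",348,371,.01),("plain",449,297,.06),("mat",362,212,.015),("sq",431,209,.015),("green",474,363,.01),("yellow",410,355,.01),("mill",190,287,.05),("tin",585,250,.07),("jar",652,282,.085)]:
    print(n,cast(ct,(u*k,v*k),z).round(3))
cw=viewer.camera_info("wrist"); print(R.from_rotvec(cw["attitude"]).as_matrix().round(3)); print(R.from_rotvec(arm.observe()["orientation"]).as_matrix().round(3))
u=units([.36,-.20,.16]);print(u)
E
```

```text
ring [ 0.401 -0.222  0.034]
bowl [0.538 0.287 0.054]
strainer [0.433 0.197 0.05 ]
lid [0.456 0.058 0.011]
biglid [0.325 0.123 0.01 ]
plain [ 0.458 -0.064  0.06 ]
mat [0.621 0.094 0.015]
sq [ 0.625 -0.035  0.015]
green [ 0.338 -0.111  0.01 ]
yellow [0.354 0.007 0.01 ]
mill [0.483 0.404 0.05 ]
tin [ 0.537 -0.304  0.07 ]
jar [ 0.478 -0.414  0.085]
[[ 0.285 -0.909 -0.304]
 [-0.958 -0.271 -0.09 ]
 [-0.     0.317 -0.948]]
[[ 0.958  0.287 -0.   ]
 [ 0.287 -0.958  0.001]
 [ 0.    -0.001 -1.   ]]
(array([ 11.5 , -14.19,   2.85]), np.float64(16.7), array([ 0.1863, -0.6223,  0.2307]))
```

>>> servo_tool(moves=[[0.5, -0.5, 0, 0], [1, -1, 0, 0], [1, -1, 0.2, 0], [1, -1, 0.3, 0], [1, -1, 0.3, 0], [1, -1, 0.3, 0], [1, -1, 0.3, 0], [1, -1, 0.3, 0], [1, -1, 0.3, 0], [1, -1, 0.3, 0], [1, -1, 0.2, 0], [0.5, -0.5, 0, 0]], jaw=0, grip_force=40)

```text
time_s: 1.1
tool_pos: [0.3733, -0.2684, 0.1626]
orientation: [-3.109, -0.442, 0.004]
contact_force: [-0.7, 0.1, -0.2]
opening: 0.0856
```

```bash
python3 - <<'E'
from h import *
ci,im=shot("w1"); print(ci["eye"]); print(units([.4,-.222,.16]), proj(ci,[.4,-.222,.034]),proj(ci,[.4,-.222,.0]))
E
```

```text
[ 0.45230058 -0.24645484  0.30523886]
(array([ 1.51, -1.44,  0.11]), np.float64(16.2), array([ 0.3739, -0.2671,  0.1628])) [216.41462338 146.14713285] [220.39935253 141.33668075]
```

View pics/w1.png

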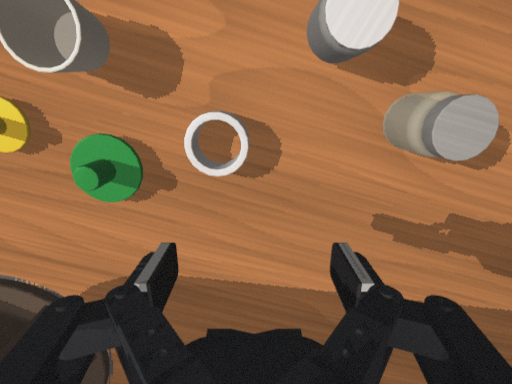

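```bash
cat >> h.py <<'E'
def ell(im,mask,c,z,ci,r=70):
    """largest contour of mask within r of c -> centre px, sizes, world centre on plane z"""
    m=np.zeros(im.shape[:2],np.uint8); cv2.circle(m,tuple(map(int,c)),r,255,-1)
    cs,_=cv2.findContours((mask.astype(np.uint8)*255)&m,cv2.RETR_EXTERNAL,cv2.CHAIN_APPROX_NONE)
    k=cv2.convexHull(max(cs,key=cv2.contourArea)); e=cv2.fitEllipse(k); return np.round(e[0],1),np.round(e[1],1),cast(ci,e[0],z).round(4)
E
python3 - <<'E'
from h import *
ci=viewer.camera_info("wrist"); im=cv2.imread("pics/w1.png")
for t in (150,180,210): 
    p=ell(im,im.min(2)>t,(216,144),.034,ci,50); print(t,p,units([p[2][0],p[2][1],.16]))
E
```

```text
150 (array([215.6, 143.5]), array([62.4, 65.8]), array([ 0.4029, -0.2192,  0.034 ])) (array([ 1.65, -1.52,  0.11]), np.float64(16.2), array([ 0.3739, -0.2671,  0.1628]))
180 (array([215.6, 143.4]), array([61.6, 65. ]), array([ 0.403 , -0.2191,  0.034 ])) (array([ 1.65, -1.52,  0.11]), np.float64(16.2), array([ 0.3739, -0.2671,  0.1628]))
210 (array([215.3, 143.6]), array([60.4, 64. ]), array([ 0.4028, -0.2189,  0.034 ])) (array([ 1.65, -1.53,  0.11]), np.float64(16.2), array([ 0.3739, -0.2671,  0.1628]))
```

>>> servo_tool(moves=[[0.8, -0.7, 0, 0], [0.75, -0.7, 0.5, 0], [0.1, -0.1, 1, 0], [0, 0, 1, 0], [0, 0, 1, 0], [0, 0, 1, 0], [0, 0, 1, 0], [0, 0, 0.4, 0], [0, 0, 0, 0], [0, 0, 0, 0]])

```text
time_s: 1.98
tool_pos: [0.4067, -0.2154, 0.0098]
orientation: [3.108, 0.452, 0.0]
contact_force: [0.2, 0.0, 0.6]
opening: 0.0854
```

```bash
python3 - <<'E'
from h import *
print(units([.4029,-.219,.003]))
E
```

```text
(array([-0.19,  0.09,  0.27]), np.float64(16.5), array([ 0.4067, -0.2154,  0.0098]))
```

>>> servo_tool(moves=[[-0.19, 0.09, 0.25, 0], [0, 0, 0, 0], [0, 0, 0, 0]])

```text
time_s: 2.23
tool_pos: [0.4032, -0.22, 0.0046]
orientation: [3.107, 0.452, 0.003]
contact_force: [-0.5, -0.0, -0.2]
opening: 0.0853
```

>>> servo_tool(moves=[[0, 0, 0, 0], [0, 0, 0, 0], [0, 0, 0, 0], [0, 0, 0, 0], [0, 0, 0, 0], [0, 0, 0, 0], [0, 0, 0, 0], [0, 0, 0, 0]], jaw=0.6, grip_force=40)

```text
time_s: 2.9
tool_pos: [0.4046, -0.2211, 0.0076]
orientation: [3.104, 0.45, 0.009]
contact_force: [0.0, 0.2, -1.7]
opening: 0.0655
```

>>> servo_tool(moves=[[0, 0, -0.2, 0], [0, 0, -0.6, 0], [0, 0, -1, 0], [0, 0, -1, 0], [0, 0, -1, 0], [0, 0, -0.6, 0], [0, 0, 0, 0]])

```text
time_s: 3.48
tool_pos: [0.4022, -0.2196, 0.1225]
orientation: [3.107, 0.451, 0.003]
contact_force: [0.0, -0.7, -1.6]
opening: 0.0659
```

```bash
python3 - <<'E'
from h import *
ci,im=shot("w2")
print(units([.621,.094,.12]))
E
```

```text
(array([11.96, -9.53,  0.06]), np.float64(16.5), array([ 0.4021, -0.2195,  0.1215]))
```

View pics/w2.png

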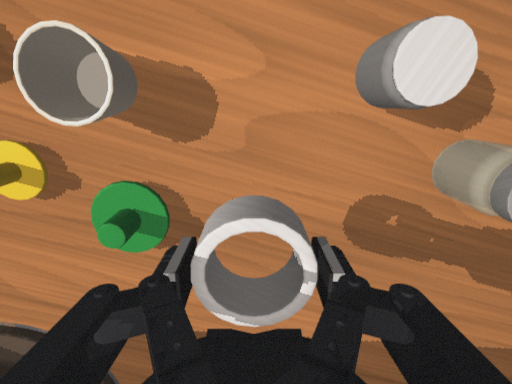

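>>> servo_tool(moves=[[0.4, -0.4, -0.2, 0], [0.8, -0.9, -0.2, 0], [0.9, -1, 0, 0], [0.9, -1, 0, 0], [0.9, -1, 0, 0], [0.9, -1, 0, 0], [0.9, -1, 0, 0], [0.9, -1, 0, 0], [0.9, -1, 0, 0], [0.7, -0.8, 0, 0], [0.3, -0.4, 0, 0], [0, 0, 0, 0]])

```text
time_s: 4.53
tool_pos: [0.5391, 0.0827, 0.1195]
orientation: [-3.109, -0.444, 0.015]
contact_force: [0.8, -0.0, -1.7]
opening: 0.0656
```

```bash
python3 - <<'E'
from h import *
ci,im=shot("w3")
print(units([.621,.094,.12]),proj(ci,[.621,.094,.015]))
hsv=cv2.cvtColor(im,cv2.COLOR_RGB2HSV)
c=proj(ci,[.621,.094,.015]).astype(int); print(hsv[c[1],c[0]-6:c[0]+6:3].tolist(), hsv[c[1]-5:c[1]+5,c[0]-80:c[0]-60].mean((0,1)))
E
```

```text
(array([ 3.31,  0.45, -0.06]), np.float64(16.3), array([0.5384, 0.0818, 0.1193])) [266.81190774 100.25855089]
[[13, 129, 206], [12, 129, 200], [12, 133, 193], [13, 131, 194]] [  9.705 201.05  186.715]
```

View pics/w3.png

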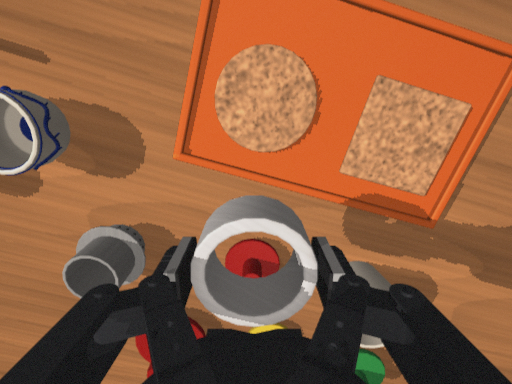

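```bash
python3 - <<'E'
from h import *
ci=viewer.camera_info("wrist"); im=cv2.cvtColor(cv2.imread("pics/w3.png"),cv2.COLOR_BGR2RGB)
hsv=cv2.cvtColor(im,cv2.COLOR_RGB2HSV)
for t in (165,180):
  m=cv2.morphologyEx((hsv[...,1]<t).astype(np.uint8),cv2.MORPH_OPEN,np.ones((7,7)))
  p=ell(im,m,(266,98),.015,ci,60); print(p)
s=arm.observe()
for t in (185,210): print(ell(im,im.min(2)>t,(254,270),s["tool_pos"][2]-.0076+.034,ci,75), s["tool_pos"])
print(units([p[2][0],p[2][1],.045]))
E
```

```text
(array([265.3,  97.7]), array([102., 108.]), array([0.6219, 0.0949, 0.015 ]))
(array([265.4,  97.7]), array([102.4, 108.5]), array([0.6219, 0.0948, 0.015 ]))
(array([255. , 259.8]), array([ 81.7, 118.3]), array([0.5451, 0.0823, 0.1457])) [0.53842071 0.08176558 0.11929229]
(array([249.9, 251.5]), array([ 64.2, 105.9]), array([0.549 , 0.0861, 0.1457])) [0.53842071 0.08176558 0.11929229]
(array([3.38, 0.44, 2.94]), np.float64(16.3), array([0.5384, 0.0818, 0.1193]))
```

>>> servo_tool(moves=[[0.5, 0.1, 0, 0], [1, 0.1, 0.2, 0], [1, 0.1, 0.5, 0], [0.6, 0.1, 0.7, 0], [0.2, 0, 0.7, 0], [0, 0, 0.5, 0], [0, 0, 0.2, 0], [0, 0, 0, 0], [0, 0, 0, 0]])

```text
time_s: 5.33
tool_pos: [0.6139, 0.0868, 0.0387]
orientation: [-3.11, -0.438, 0.036]
contact_force: [0.0, -0.9, -1.1]
opening: 0.0655
```

```bash
python3 - <<'E'
from h import *
print(units([.6219,.0949,.0235]))
E
```

```text
(array([ 0.41, -0.22,  0.6 ]), np.float64(16.0), array([0.6139, 0.0868, 0.0387]))
```

>>> servo_tool(moves=[[0.41, -0.22, 0.2, 0], [0, 0, 0.1, 0], [0, 0, 0, 0], [0, 0, 0, 0]])

```text
time_s: 5.67
tool_pos: [0.6224, 0.095, 0.0329]
orientation: [-3.111, -0.437, 0.034]
contact_force: [0.0, 1.6, -1.2]
opening: 0.0656
```

```bash
sed -i 's/return u.round(2), np.degrees/return u.round(2), M[:,2].round(3), np.degrees/' h.py; python3 - <<'E'
from h import *
print(units([.6219,.0949,.0235]))
E
```

```text
(array([-0.01, -0.  ,  0.38]), array([-0.021, -0.003, -1.   ]), np.float64(16.0), array([0.6224, 0.095 , 0.0329]))
```

>>> servo_tool(moves=[[0, 0, 0.2, 0], [0, 0, 0.12, 0], [0, 0, 0.08, 0], [0, 0, 0, 0]])

```text
time_s: 6.0
tool_pos: [0.6225, 0.0952, 0.0232]
orientation: [-3.111, -0.438, 0.031]
contact_force: [-0.4, -0.2, -0.9]
opening: 0.0657
```

>>> servo_tool(moves=[[0, 0, 0.06, 0], [0, 0, 0, 0]])

```text
time_s: 6.17
tool_pos: [0.6223, 0.0951, 0.0216]
orientation: [-3.111, -0.438, 0.031]
contact_force: [-0.4, 0.2, 1.1]
opening: 0.0659
```

>>> servo_tool(moves=[[0, 0, 0.06, 0], [0, 0, 0, 0]])

```text
time_s: 6.33
tool_pos: [0.6224, 0.0952, 0.0215]
orientation: [-3.111, -0.438, 0.03]
contact_force: [1.3, 0.9, -1.1]
opening: 0.0657
```

>>> servo_tool(moves=[[0, 0, 0, 0], [0, 0, 0, 0], [0, 0, 0, 0], [0, 0, 0, 0], [0, 0, 0, 0], [0, 0, 0, 0]], jaw=0)

```text
time_s: 6.83
tool_pos: [0.623, 0.0952, 0.0218]
orientation: [-3.111, -0.438, 0.029]
contact_force: [0.2, 0.1, 0.5]
opening: 0.0855
```

>>> servo_tool(moves=[[0, 0, -0.5, 0], [0, 0, -1, 0], [0, 0, -1, 0], [0, 0, -1, 0], [-0.5, 0, -1, 0], [-1, 0, -0.5, 0], [-1, 0, 0, 0], [-0.5, 0, 0, 0], [0, 0, 0, 0]])

```text
time_s: 7.58
tool_pos: [0.5513, 0.0742, 0.1603]
orientation: [3.111, 0.439, -0.025]
contact_force: [0.6, -0.1, 0.6]
opening: 0.0851
```

```bash
python3 - <<'E'
from h import *
ci,im=shot("w4")
print(units([.538,.287,.15]),proj(ci,[.622,.095,.049]))
p=proj(ci,[.622,.095,.049])
for t in (170,200): print(ell(im,im.min(2)>t,p,.049,ci,60))
E
```

```text
(array([ 1.8 , -8.33,  0.4 ]), array([-0.015, -0.002, -1.   ]), np.float64(16.1), array([0.5525, 0.0745, 0.1604])) [252.61638674 108.79398464]
(array([253.1, 109.6]), array([70.7, 73.7]), array([0.6215, 0.0944, 0.049 ]))
(array([252.7, 109.7]), array([69.1, 72.6]), array([0.6212, 0.0947, 0.049 ]))
```

View pics/w4.png

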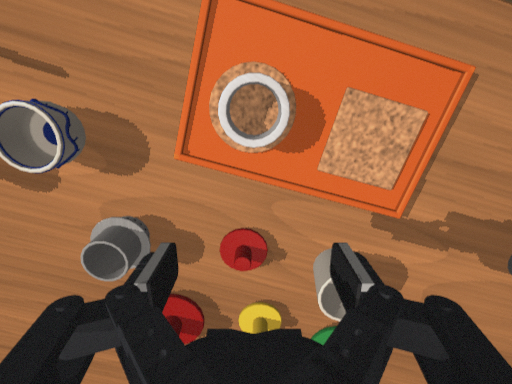

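>>> servo_tool(moves=[[-0.1, -0.5, 0, 0], [-0.2, -1, 0, 0], [-0.2, -1, 0, 0], [-0.2, -1, 0, 0], [-0.2, -1, 0, 0], [-0.2, -1, 0, 0], [0, -1, 0, 0], [0, -0.9, 0, 0], [0, -0.4, 0, 0], [0, 0, 0, 0]])

```text
time_s: 8.47
tool_pos: [0.4745, 0.2693, 0.162]
orientation: [-3.11, -0.434, 0.016]
contact_force: [-1.1, -1.2, 0.1]
opening: 0.0855
```

```bash
python3 - <<'E'
from h import *
ci,im=shot("w5"); hsv=cv2.cvtColor(im,cv2.COLOR_RGB2HSV)
p=proj(ci,[.538,.287,.054]); print(p)
for t in (150,180,200): 
  e=ell(im,im.min(2)>t,p,.054,ci,60); print(e,units([*e[2][:2],.1]))
E
```

```text
[253.43952005 118.62343386]
(array([250.4, 114.7]), array([71.8, 75. ]), array([0.5405, 0.2906, 0.054 ])) (array([ 2.8 , -0.12,  2.45]), array([-0.011, -0.001, -1.   ]), np.float64(15.9), array([0.4747, 0.2685, 0.1619]))
(array([250.3, 114.7]), array([71.2, 73.7]), array([0.5405, 0.2907, 0.054 ])) (array([ 2.8 , -0.13,  2.45]), array([-0.011, -0.001, -1.   ]), np.float64(15.9), array([0.4747, 0.2685, 0.1619]))
(array([249.9, 114.8]), array([69.9, 73.1]), array([0.5403, 0.291 , 0.054 ])) (array([ 2.8 , -0.14,  2.45]), array([-0.011, -0.001, -1.   ]), np.float64(15.9), array([0.4747, 0.2685, 0.1619]))
```

View pics/w5.png

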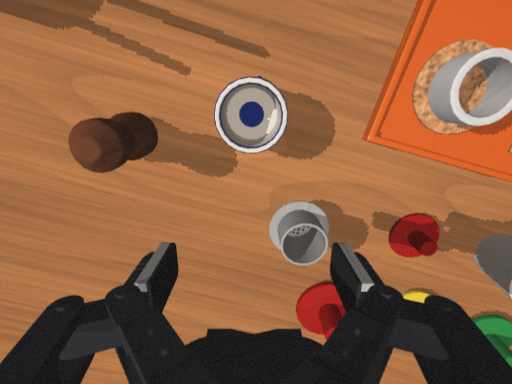

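>>> servo_tool(moves=[[0.5, 0, 0, 0], [1, -0.1, 0.2, 0], [0.9, 0, 0.6, 0], [0.4, 0, 1, 0], [0, 0, 1, 0], [0, 0, 0.6, 0], [0, 0, 0.2, 0], [0, 0, 0, 0]])

```text
time_s: 9.18
tool_pos: [0.5485, 0.2854, 0.0677]
orientation: [-3.112, -0.429, 0.013]
contact_force: [0.1, 0.1, -0.8]
opening: 0.0859
```

```bash
python3 - <<'E'
from h import *
print(units([.5405,.2907,.016]))
E
```

```text
(array([-0.23, -0.29,  2.07]), array([-0.008, -0.001, -1.   ]), np.float64(15.7), array([0.5485, 0.2854, 0.0677]))
```

>>> servo_tool(moves=[[-0.23, -0.29, 0, 0], [0, 0, 0, 0], [0, 0, 0.5, 0], [0, 0, 0.7, 0], [0, 0, 0.6, 0], [0, 0, 0.2, 0], [0, 0, 0, 0]])

```text
time_s: 9.77
tool_pos: [0.5427, 0.2918, 0.0205]
orientation: [-3.11, -0.429, 0.001]
contact_force: [0.1, -0.3, -1.1]
opening: 0.0852
```

>>> servo_tool(moves=[[0, 0, 0, 0], [0, 0, 0, 0], [0, 0, 0, 0], [0, 0, 0, 0], [0, 0, 0, 0], [0, 0, 0, 0], [0, 0, 0, 0], [0, 0, 0, 0]], jaw=0.6, grip_force=30)

```text
time_s: 10.43
tool_pos: [0.5441, 0.2927, 0.024]
orientation: [-3.109, -0.429, -0.005]
contact_force: [0.1, 0.3, -1.8]
opening: 0.0641
```

>>> servo_tool(moves=[[0, 0, -0.2, 0], [0, 0, -0.6, 0], [0, 0, -1, 0], [0, 0, -1, 0], [0, 0, -1, 0], [0, 0, -0.9, 0], [0, 0, -0.2, 0], [0, 0, 0, 0]])

```text
time_s: 11.1
tool_pos: [0.5423, 0.2914, 0.1522]
orientation: [-3.11, -0.429, 0.001]
contact_force: [0.3, -0.6, -1.5]
opening: 0.0638
```

```bash
python3 - <<'E'
from h import *
ci,im=shot("w6")
s=arm.observe(); M=R.from_rotvec(s["orientation"]).as_matrix()
print(units([.6213,.0946,.14]))
E
```

```text
(array([0.91, 8.44, 0.45]), array([-0.001,  0.002, -1.   ]), np.float64(15.7), array([0.5423, 0.2915, 0.1518]))
```

View pics/w6.png

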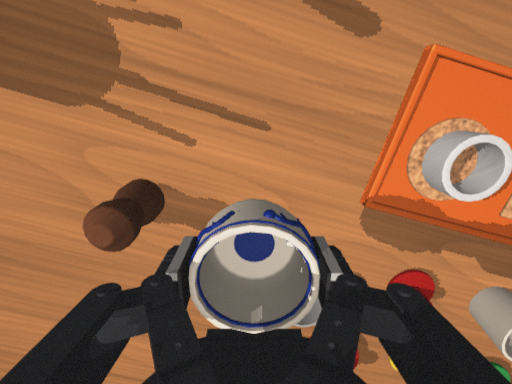

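```bash
python3 - <<'E'
from h import *
ci=viewer.camera_info("wrist"); s=arm.observe(); t=s["tool_pos"]; M=R.from_rotvec(s["orientation"]).as_matrix()
for v in (274,276,278):
  for o in (.022,.024):
    p=cast(ci,(255,v),t[2]-o+.054); print(v,o,((M.T@(p-t))*1000).round(1))
E
```

```text
274 0.022 [  1.9   1.3 -32. ]
274 0.024 [  0.4   1.3 -30. ]
276 0.022 [  0.7   1.3 -32. ]
276 0.024 [ -0.7   1.3 -30. ]
278 0.022 [ -0.4   1.3 -32. ]
278 0.024 [ -1.9   1.3 -30. ]
```

>>> servo_tool(moves=[[0, 0.4, 0, 0], [0, 0.9, 0, 0], [0, 1, 0, 0], [0, 1, 0, 0], [0, 1, 0, 0], [0, 1, 0, 0], [0.2, 1, 0, 0], [0.3, 1, 0, 0], [0.2, 0.7, 0, 0], [0, 0.3, 0, 0], [0, 0, 0, 0], [0, 0, 0, 0]])

```text
time_s: 12.15
tool_pos: [0.6095, 0.0814, 0.1341]
orientation: [-3.111, -0.432, 0.037]
contact_force: [0.6, 0.4, -2.1]
opening: 0.064
```

```bash
python3 - <<'E'
from h import *
print(units([.6213,.0946,.085]))
E
```

```text
(array([ 0.64, -0.37,  1.95]), array([-0.023, -0.003, -1.   ]), np.float64(15.8), array([0.6095, 0.0814, 0.1341]))
```

>>> servo_tool(moves=[[0.4, -0.2, 0.2, 0], [0.32, -0.17, 0.4, 0], [0, 0, 0.6, 0], [0, 0, 0.4, 0], [0, 0, 0.1, 0], [0, 0, 0, 0], [0, 0, 0, 0]])

```text
time_s: 12.73
tool_pos: [0.622, 0.1026, 0.0852]
orientation: [-3.109, -0.44, 0.043]
contact_force: [-0.6, 0.3, -1.8]
opening: 0.0643
```

```bash
python3 - <<'E'
from h import *
print(units([.6235,.0952,.065]))
E
```

```text
(array([-0.  ,  0.31,  0.81]), array([-0.027, -0.002, -1.   ]), np.float64(16.1), array([0.622 , 0.1026, 0.0852]))
```

>>> servo_tool(moves=[[0, 0.28, 0, 0], [0, 0, 0, 0], [0, 0, 0, 0]])

```text
time_s: 12.98
tool_pos: [0.6245, 0.0958, 0.0862]
orientation: [-3.109, -0.441, 0.041]
contact_force: [-0.1, 0.5, -2.0]
opening: 0.0638
```

```bash
python3 - <<'E'
from h import *
ci,im=shot("w7")
print(units([.6235,.0952,.065]))
E
```

```text
(array([-0.03,  0.01,  0.85]), array([-0.026, -0.002, -1.   ]), np.float64(16.2), array([0.6246, 0.0957, 0.0863]))
```

View pics/w7.png

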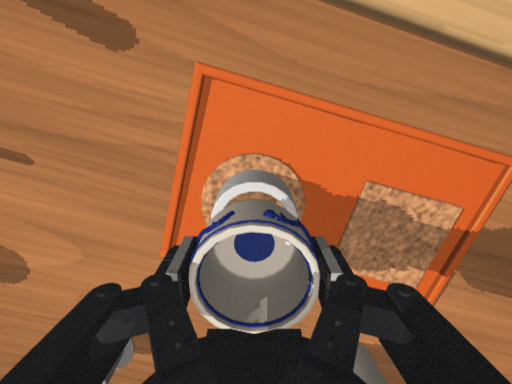

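>>> servo_tool(moves=[[0, 0, 0.25, 0], [0, 0, 0.25, 0], [0, 0, 0.1, 0], [0, 0, 0, 0]])

```text
time_s: 13.37
tool_pos: [0.6249, 0.0952, 0.0709]
orientation: [-3.109, -0.44, 0.037]
contact_force: [0.1, -0.0, -0.9]
opening: 0.0641
```

>>> servo_tool(moves=[[0, 0, 0.1, 0], [0, 0, 0.05, 0], [0, 0, 0, 0]])

```text
time_s: 13.62
tool_pos: [0.6245, 0.0952, 0.0662]
orientation: [-3.109, -0.44, 0.039]
contact_force: [-0.6, -0.8, -2.0]
opening: 0.0643
```

>>> servo_tool(moves=[[0, 0, 0.08, 0], [0, 0, 0, 0]])

```text
time_s: 13.78
tool_pos: [0.6244, 0.0952, 0.064]
orientation: [-3.109, -0.44, 0.039]
contact_force: [0.2, -0.5, -2.4]
opening: 0.064
```

>>> servo_tool(moves=[[0, 0, 0.08, 0], [0, 0, 0, 0]])

```text
time_s: 13.95
tool_pos: [0.6247, 0.0955, 0.0628]
orientation: [-3.109, -0.44, 0.037]
contact_force: [-0.8, -0.2, 1.3]
opening: 0.0638
```

Contact at TCP z≈0.063, as expected for a seated bowl (0.041 + ~0.022). A little press, then release.

>>> servo_tool(moves=[[0, 0, 0.06, 0], [0, 0, 0, 0]])

```text
time_s: 14.12
tool_pos: [0.625, 0.0956, 0.063]
orientation: [-3.109, -0.44, 0.036]
contact_force: [-0.3, 0.1, -2.1]
opening: 0.0642
```

>>> servo_tool(moves=[[0, 0, 0, 0], [0, 0, 0, 0], [0, 0, 0, 0], [0, 0, 0, 0], [0, 0, 0, 0], [0, 0, 0, 0]], jaw=0)

```text
time_s: 14.62
tool_pos: [0.6257, 0.0957, 0.0634]
orientation: [-3.109, -0.44, 0.033]
contact_force: [-0.7, -0.7, -0.3]
opening: 0.0858
```

>>> servo_tool(moves=[[0, 0, -0.4, 0], [0, 0, -0.8, 0], [0, 0, -1, 0], [0, 0, -1, 0], [-0.5, 0, -1, 0], [-1, 0, -0.5, 0], [-1, 0, 0, 0], [-1, 0, 0, 0], [-0.5, 0, 0, 0], [0, 0, 0, 0]])

```text
time_s: 15.45
tool_pos: [0.5292, 0.0674, 0.1941]
orientation: [-3.109, -0.441, 0.029]
contact_force: [1.1, -0.1, 0.1]
opening: 0.0852
```

```bash
python3 - <<'E'
from h import *
ci,im=shot("w8")
print(units([.433,.197,.17]))
p=proj(ci,[.622,.095,.095]);print(p)
for t in (150,180,200): print(ell(im,im.min(2)>t,p,.095,ci,55))
E
```

```text
(array([-2.29, -6.05,  1.03]), array([-0.017, -0.001, -1.   ]), np.float64(16.1), array([0.5305, 0.0676, 0.1942]))
[252.20481962  80.0560158 ]
(array([253.4,  79.6]), array([77.7, 84.3]), array([0.6226, 0.0941, 0.095 ]))
(array([253.2,  79.6]), array([76.9, 82.9]), array([0.6225, 0.0943, 0.095 ]))
(array([265.6,  99.5]), array([31.6, 53.4]), array([0.6104, 0.0798, 0.095 ]))
```

View pics/w8.png

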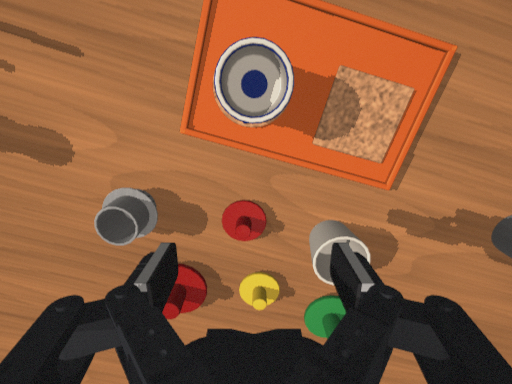

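```bash
python3 - <<'E'
from h import *
ci=viewer.camera_info("wrist"); im=cv2.imread("pics/w8.png")
p=cast(ci,(120.5,224),.062); print(p,units([*p[:2],.13]))
q=cast(ci,(131,212),.027);print(q)
i5=cv2.imread("pics/w5.png")
E
```

```text
[0.43803528 0.19832224 0.062     ] (array([-2.05, -6.04,  2.63]), array([-0.017, -0.001, -1.   ]), np.float64(16.1), array([0.5305, 0.0676, 0.1942]))
[0.43643672 0.20140548 0.027     ]
```

>>> servo_tool(moves=[[-0.2, -0.5, 0, 0], [-0.4, -1, 0.2, 0], [-0.4, -1, 0.4, 0], [-0.4, -1, 0.4, 0], [-0.4, -1, 0.4, 0], [-0.3, -0.9, 0.3, 0], [0, -0.5, 0, 0], [0, 0, 0, 0], [0, 0, 0, 0]])

```text
time_s: 16.25
tool_pos: [0.4408, 0.2057, 0.1528]
orientation: [-3.109, -0.438, 0.017]
contact_force: [0.6, -0.6, 0.4]
opening: 0.0853
```

```bash
python3 - <<'E'
from h import *
ci,im=shot("w9"); s=arm.observe()
print(proj(ci,[.438,.199,.062]),units([.438,.199,.05]))
g=cv2.cvtColor(im,cv2.COLOR_RGB2GRAY); cv2.imwrite("pics/w9b.png",cv2.resize(im[150:350,130:390,::-1],None,fx=3,fy=3))
E
```

```text
[259.25518262 198.1748314 ] (array([-0.15,  0.23,  4.12]), array([-0.01,  0.  , -1.  ]), np.float64(16.0), array([0.4411, 0.2055, 0.1529]))
```

View pics/w9b.png

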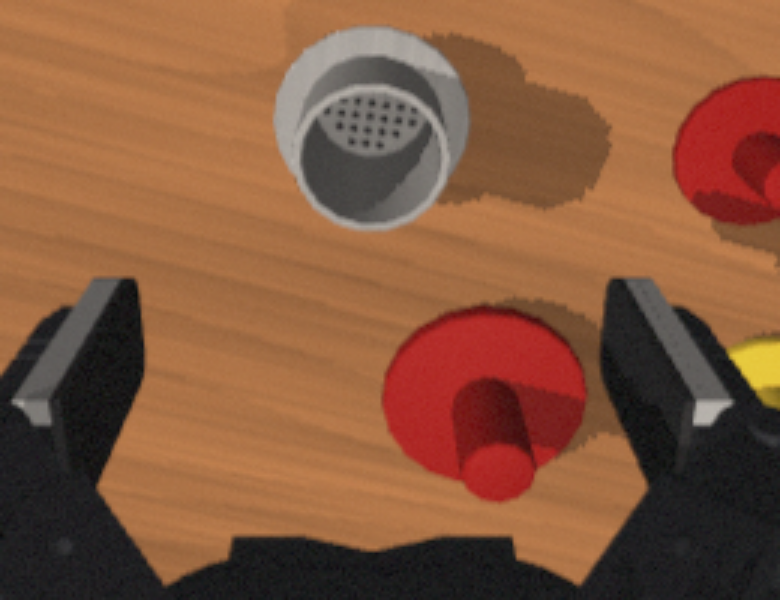

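```bash
python3 - <<'E'
from h import *
ci=viewer.camera_info("wrist")
p=cast(ci,(253.5,202.3),.062); print(p,units([*p[:2],.036])); print(cast(ci,(253.8,188.5),.027))
E
```

```text
[0.43290653 0.20284514 0.062     ] (array([-0.3 ,  0.02,  4.68]), array([-0.01,  0.  , -1.  ]), np.float64(16.0), array([0.4411, 0.2055, 0.1529]))
[0.43477607 0.20315472 0.027     ]
```

>>> servo_tool(moves=[[-0.2, 0.02, 0.3, 0], [0, 0, 0.8, 0], [0, 0, 1, 0], [0, 0, 0.8, 0], [0, 0, 0.3, 0], [0, 0, 0, 0], [0, 0, 0, 0]])

```text
time_s: 16.88
tool_pos: [0.439, 0.2005, 0.0701]
orientation: [-3.11, -0.429, 0.009]
contact_force: [0.0, -0.1, 1.4]
opening: 0.0855
```

```bash
python3 - <<'E'
from h import *
print(units([.435,.2035,.030]))
E
```

```text
(array([-0.11, -0.16,  1.61]), array([-0.006,  0.002, -1.   ]), np.float64(15.7), array([0.439 , 0.2005, 0.0701]))
```

>>> servo_tool(moves=[[-0.11, -0.16, 0.3, 0], [0, 0, 0.6, 0], [0, 0, 0.4, 0], [0, 0, 0.1, 0], [0, 0, 0, 0]])

```text
time_s: 17.3
tool_pos: [0.4371, 0.2044, 0.0363]
orientation: [-3.109, -0.426, 0.0]
contact_force: [0.7, -0.1, 0.3]
opening: 0.0853
```

>>> servo_tool(moves=[[0, 0, 0, 0], [0, 0, 0, 0]])

```text
time_s: 17.47
tool_pos: [0.4373, 0.2046, 0.0369]
orientation: [-3.109, -0.426, -0.0]
contact_force: [-0.7, 1.0, 0.7]
opening: 0.0853
```

>>> servo_tool(moves=[[-0.05, 0, 0.25, 0], [0, 0, 0, 0]])

```text
time_s: 17.63
tool_pos: [0.4366, 0.2046, 0.0312]
orientation: [-3.108, -0.426, -0.003]
contact_force: [-0.4, -0.1, -0.4]
opening: 0.0853
```

>>> servo_tool(moves=[[0, 0, 0, 0], [0, 0, 0, 0], [0, 0, 0, 0], [0, 0, 0, 0], [0, 0, 0, 0], [0, 0, 0, 0], [0, 0, 0, 0], [0, 0, 0, 0], [0, 0, 0, 0]], jaw=0.8, grip_force=40)

```text
time_s: 18.38
tool_pos: [0.4368, 0.2047, 0.0318]
orientation: [-3.108, -0.426, -0.004]
contact_force: [-0.3, -0.2, -1.8]
opening: 0.0492
```

>>> servo_tool(moves=[[0, 0, -0.2, 0], [0, 0, -0.6, 0], [0, 0, -1, 0], [0, 0, -1, 0], [0, 0, -1, 0], [0, 0, -0.9, 0], [0, 0, -0.9, 0], [0, 0, -0.2, 0], [0, 0, 0, 0]])

```text
time_s: 19.13
tool_pos: [0.4347, 0.2032, 0.1845]
orientation: [-3.109, -0.426, 0.001]
contact_force: [-0.8, 0.4, -2.2]
opening: 0.0493
```

```bash
python3 - <<'E'
from h import *
ci,im=shot("w10")
print(units([.6225,.0945,.165]))
cv2.imwrite("pics/w10b.png",cv2.resize(im[150:350,130:390,::-1],None,fx=3,fy=3))
E
```

```text
(array([6.07, 6.21, 0.73]), array([-0.002,  0.003, -1.   ]), np.float64(15.6), array([0.4347, 0.2032, 0.184 ]))
```

View pics/w10b.png

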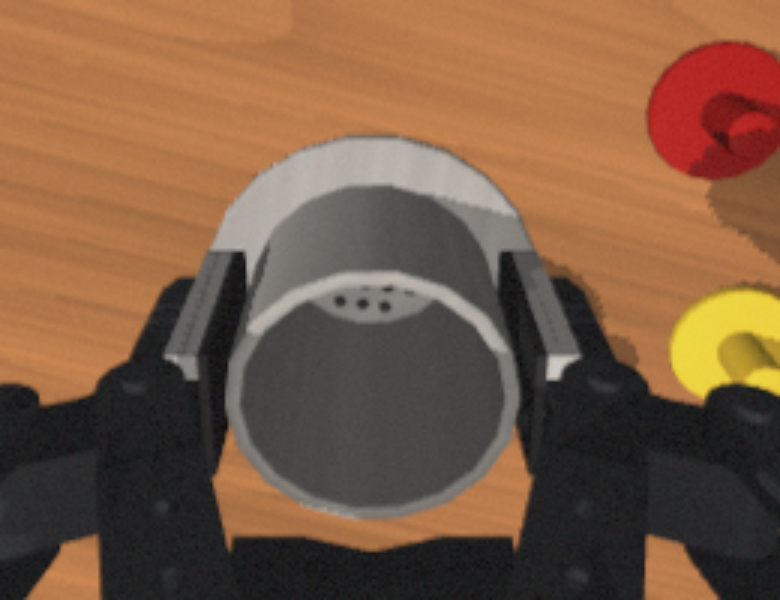

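```bash
python3 - <<'E'
from h import *
ci=viewer.camera_info("wrist"); s=arm.observe(); t=s["tool_pos"]; M=R.from_rotvec(s["orientation"]).as_matrix()
p=cast(ci,(254.3,281.3),t[2]+.030); print(((M.T@(p-t))*1000).round(1))
E
```

```text
[ -3.8   0.9 -30. ]
```

>>> servo_tool(moves=[[0.4, 0.4, 0, 0], [0.9, 0.9, 0, 0], [0.9, 0.9, 0, 0], [0.9, 0.9, 0, 0], [0.9, 0.9, 0, 0], [0.9, 0.9, 0, 0], [0.8, 0.8, 0, 0], [0.3, 0.3, 0, 0], [0, 0, 0, 0], [0, 0, 0, 0]])

```text
time_s: 20.02
tool_pos: [0.6255, 0.0879, 0.1667]
orientation: [-3.11, -0.429, 0.03]
contact_force: [0.0, -0.7, -2.0]
opening: 0.0488
```

```bash
python3 - <<'E'
from h import *
print(units([.624,.095,.14]))
E
```

```text
(array([ 0.04, -0.28,  1.07]), array([-0.019, -0.   , -1.   ]), np.float64(15.7), array([0.6255, 0.0879, 0.1667]))
```

>>> servo_tool(moves=[[0.1, -0.3, 0.2, 0], [0, 0, 0.4, 0], [0, 0, 0.1, 0], [0, 0, 0, 0], [0, 0, 0, 0]])

```text
time_s: 20.43
tool_pos: [0.6207, 0.0986, 0.1446]
orientation: [-3.108, -0.433, 0.039]
contact_force: [-0.2, -0.1, -1.0]
opening: 0.0492
```

```bash
python3 - <<'E'
from h import *
print(units([.6262,.096,.103]))
E
```

```text
(array([0.22, 0.17, 1.66]), array([-0.025, -0.001, -1.   ]), np.float64(15.9), array([0.6207, 0.0986, 0.1446]))
```

>>> servo_tool(moves=[[0.22, 0.15, 0.15, 0], [0, 0, 0.1, 0], [0, 0, 0, 0], [0, 0, 0, 0]])

```text
time_s: 20.77
tool_pos: [0.6273, 0.0972, 0.1383]
orientation: [-3.108, -0.436, 0.038]
contact_force: [0.3, 0.4, -1.6]
opening: 0.0494
```

```bash
python3 - <<'E'
from h import *
ci,im=shot("w11")
print(units([.6262,.096,.103]))
E
```

```text
(array([-0.02,  0.04,  1.41]), array([-0.024, -0.001, -1.   ]), np.float64(16.0), array([0.6272, 0.0972, 0.1383]))
```

View pics/w11.png

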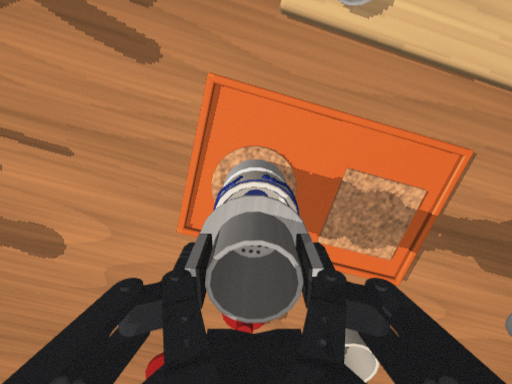

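>>> servo_tool(moves=[[-0.02, 0.04, 0.15, 0], [0, 0, 0.2, 0], [0, 0, 0.1, 0], [0, 0, 0, 0]])

```text
time_s: 21.15
tool_pos: [0.6269, 0.0958, 0.1265]
orientation: [-3.108, -0.435, 0.036]
contact_force: [1.1, -0.1, -1.5]
opening: 0.0494
```

>>> servo_tool(moves=[[0, 0, 0.15, 0], [0, 0, 0.15, 0], [0, 0, 0, 0]])

```text
time_s: 21.4
tool_pos: [0.6266, 0.0957, 0.118]
orientation: [-3.108, -0.435, 0.037]
contact_force: [0.3, -0.2, -2.2]
opening: 0.0491
```

>>> servo_tool(moves=[[0, 0, 0.15, 0], [0, 0, 0.1, 0], [0, 0, 0, 0]])

```text
time_s: 21.65
tool_pos: [0.6264, 0.0957, 0.1109]
orientation: [-3.108, -0.435, 0.037]
contact_force: [0.0, -0.9, -0.7]
opening: 0.0492
```

No contact going into the bowl: the strainer bottom is at 0.079, below the rim (0.095).

>>> servo_tool(moves=[[0, 0, 0.13, 0], [0, 0, 0.1, 0], [0, 0, 0, 0]])

```text
time_s: 21.9
tool_pos: [0.6263, 0.0957, 0.1046]
orientation: [-3.108, -0.435, 0.037]
contact_force: [-0.2, -0.4, -0.7]
opening: 0.0491
```

>>> servo_tool(moves=[[0, 0, 0.08, 0], [0, 0, 0, 0]])

```text
time_s: 22.07
tool_pos: [0.6267, 0.0957, 0.1029]
orientation: [-3.108, -0.435, 0.035]
contact_force: [0.1, -0.1, 2.7]
opening: 0.0489
```

>>> servo_tool(moves=[[0, 0, 0.06, 0], [0, 0, 0, 0]])

```text
time_s: 22.23
tool_pos: [0.6277, 0.0958, 0.1032]
orientation: [-3.109, -0.435, 0.032]
contact_force: [-0.1, 0.1, 0.2]
opening: 0.0488
```

>>> servo_tool(moves=[[0, 0, 0.08, 0], [0, 0, 0, 0]])

```text
time_s: 22.4
tool_pos: [0.6288, 0.0958, 0.103]
orientation: [-3.109, -0.435, 0.027]
contact_force: [-0.4, -0.1, -0.0]
opening: 0.0494
```

>>> servo_tool(moves=[[0, 0, 0, 0], [0, 0, 0, 0], [0, 0, 0, 0], [0, 0, 0, 0], [0, 0, 0, 0], [0, 0, 0, 0]], jaw=0)

```text
time_s: 22.9
tool_pos: [0.629, 0.0958, 0.1029]
orientation: [-3.109, -0.435, 0.026]
contact_force: [0.3, -0.7, 0.2]
opening: 0.0852
```

>>> servo_tool(moves=[[0, 0, -0.4, 0], [0, 0, -0.8, 0], [0, 0, -1, 0], [0, 0, -1, 0], [-0.5, 0, -1, 0], [-1, 0, -0.3, 0], [-1, 0, 0, 0], [-1, 0, 0, 0], [-0.5, 0, 0, 0], [0, 0, 0, 0]])

```text
time_s: 23.73
tool_pos: [0.5317, 0.0677, 0.2279]
orientation: [-3.109, -0.436, 0.023]
contact_force: [1.0, 1.4, 0.4]
opening: 0.0853
```

```bash
python3 - <<'E'
from h import *
ci,im=shot("w12")
print(units([.456,.058,.15]),proj(ci,[.6225,.0945,.133]),proj(ci,[.6225,.0945,.098]),proj(ci,[.456,.058,.042]))
hsv=cv2.cvtColor(im,cv2.COLOR_RGB2HSV)
p=proj(ci,[.456,.058,.011]); m=((hsv[...,0]<6)|(hsv[...,0]>174))&(hsv[...,1]>180)
print(ell(im,m,p,.011,ci,45))
E
```

```text
(array([-3.02, -0.45,  3.16]), array([-0.014, -0.   , -1.   ]), np.float64(16.0), array([0.5329, 0.0679, 0.2281])) [252.0915516   83.09255104] [252.41211723  84.95104036] [245.18320259 221.87936783]
(array([244.4, 212.3]), array([37.1, 40.1]), array([0.4558, 0.0601, 0.011 ]))
```

View pics/w12.png

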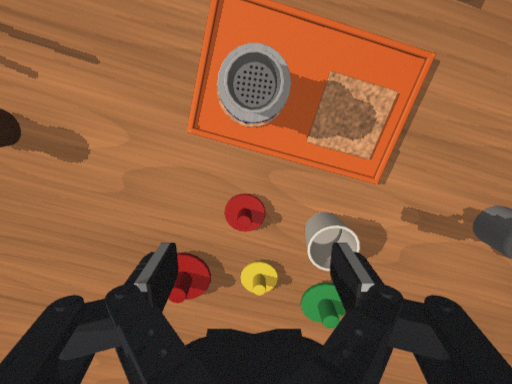

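>>> servo_tool(moves=[[-0.5, -0.1, 0, 0], [-0.9, -0.1, 0.5, 0], [-0.9, -0.1, 0.9, 0], [-0.5, -0.1, 0.9, 0], [-0.2, 0, 0.7, 0], [0, 0, 0.2, 0], [0, 0, 0, 0], [0, 0, 0, 0]])

```text
time_s: 24.45
tool_pos: [0.4652, 0.0583, 0.1502]
orientation: [-3.11, -0.436, 0.004]
contact_force: [-0.2, 0.4, 0.3]
opening: 0.0856
```

```bash
python3 - <<'E'
from h import *
im0=cv2.cvtColor(cv2.imread("pics/w12.png"),cv2.COLOR_BGR2RGB)
ci,im=shot("w13")
hsv=cv2.cvtColor(im,cv2.COLOR_RGB2HSV); m=((hsv[...,0]<6)|(hsv[...,0]>174))&(hsv[...,1]>180)
p=proj(ci,[.456,.06,.012]); print(p)
e=ell(im,m,p,.0125,ci,50); print(e,units([*e[2][:2],.018]))
# knob top: mean of mask rows lowest
print(proj(ci,[*e[2][:2],.042]))
cv2.imwrite("pics/w13b.png",cv2.resize(im[120:320,130:390,::-1],None,fx=3,fy=3))
E
```

```text
[249.42441528 187.27880812]
(array([249.4, 186.9]), array([50.8, 53.4]), array([0.4566, 0.0602, 0.0125])) (array([-0.32, -0.16,  5.3 ]), array([-0.002,  0.001, -1.   ]), np.float64(16.0), array([0.4656, 0.0583, 0.1504]))
[248.9098704  195.90518233]
```

View pics/w13b.png

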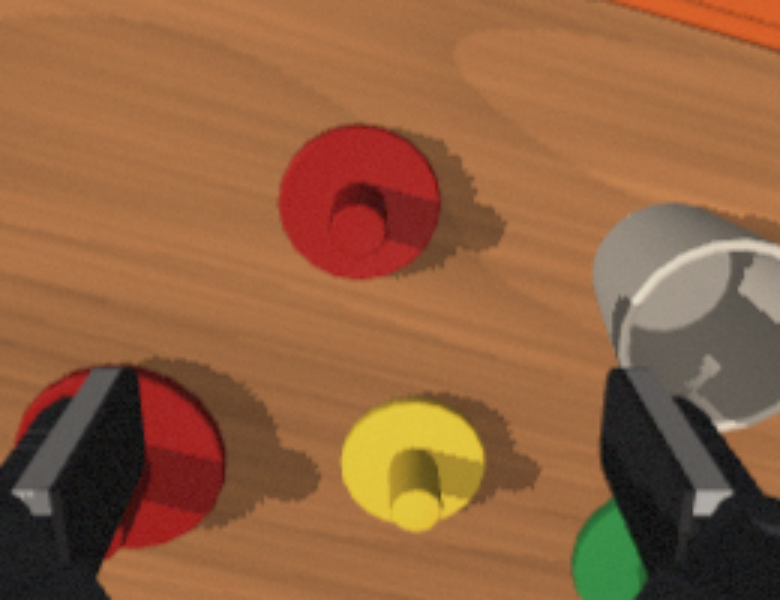

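>>> servo_tool(moves=[[-0.25, -0.15, 0.2, 0], [0, 0, 0.8, 0], [0, 0, 1, 0], [0, 0, 0.7, 0], [0, 0, 0.3, 0], [0, 0, 0, 0], [0, 0, 0, 0]])

```text
time_s: 25.08
tool_pos: [0.4647, 0.0619, 0.0773]
orientation: [-3.11, -0.437, -0.015]
contact_force: [-0.4, 0.7, 1.3]
opening: 0.0857
```

```bash
python3 - <<'E'
from h import *
print(units([.4583,.0608,.018]))
E
```

```text
(array([-0.28, -0.03,  2.37]), array([ 0.01 ,  0.002, -1.   ]), np.float64(16.0), array([0.4647, 0.0619, 0.0773]))
```

>>> servo_tool(moves=[[-0.28, 0, 0.4, 0], [0, 0, 0.8, 0], [0, 0, 0.7, 0], [0, 0, 0.2, 0], [0, 0, 0, 0], [0, 0, 0, 0]])

```text
time_s: 25.58
tool_pos: [0.4635, 0.0607, 0.0293]
orientation: [3.111, 0.437, 0.031]
contact_force: [-0.7, 0.6, -0.1]
opening: 0.0853
```

```bash
python3 - <<'E'
from h import *
print(units([.4583,.0608,.018]))
E
```

```text
(array([-0.21, -0.06,  0.45]), array([ 0.019,  0.003, -1.   ]), np.float64(16.0), array([0.4635, 0.0607, 0.0293]))
```

>>> servo_tool(moves=[[-0.22, -0.05, 0.25, 0], [0, 0, 0.15, 0], [0, 0, 0, 0], [0, 0, 0, 0]])

```text
time_s: 25.92
tool_pos: [0.4593, 0.0606, 0.0212]
orientation: [3.11, 0.437, 0.037]
contact_force: [0.5, 1.1, -0.1]
opening: 0.0859
```

```bash
python3 - <<'E'
from h import *
print(units([.4583,.0608,.018]))
E
```

```text
(array([-0.04, -0.02,  0.13]), array([ 0.023,  0.003, -1.   ]), np.float64(16.0), array([0.4593, 0.0606, 0.0212]))
```

>>> servo_tool(moves=[[0, 0, 0.1, 0], [0, 0, 0, 0], [0, 0, 0, 0], [0, 0, 0, 0], [0, 0, 0, 0], [0, 0, 0, 0], [0, 0, 0, 0], [0, 0, 0, 0], [0, 0, 0, 0], [0, 0, 0, 0], [0, 0, 0, 0], [0, 0, 0, 0]], jaw=1, grip_force=30)

```text
time_s: 26.92
tool_pos: [0.4599, 0.0606, 0.0192]
orientation: [3.11, 0.437, 0.039]
contact_force: [0.2, -0.1, 0.6]
opening: 0.0191
```

>>> servo_tool(moves=[[0, 0, -0.2, 0], [0, 0, -0.6, 0], [0, 0, -1, 0], [0, 0, -1, 0], [0, 0, -1, 0], [0, 0, -1, 0], [0, 0, -1, 0], [0, 0, -0.8, 0], [0, 0, -0.4, 0], [0, 0, 0, 0]])

```text
time_s: 27.75
tool_pos: [0.4531, 0.0599, 0.2044]
orientation: [3.111, 0.437, 0.034]
contact_force: [1.1, 0.8, -0.4]
opening: 0.0191
```

```bash
python3 - <<'E'
from h import *
im0=cv2.cvtColor(cv2.imread("pics/w12.png"),cv2.COLOR_BGR2RGB)
ci,im=shot("w14"); s=arm.observe(); t=s["tool_pos"]; M=R.from_rotvec(s["orientation"]).as_matrix()
hsv=cv2.cvtColor(im,cv2.COLOR_RGB2HSV); m=((hsv[...,0]<6)|(hsv[...,0]>174))&(hsv[...,1]>150)
c=proj(ci,t-M[:,2]*-.005); e=ell(im,m,c,t[2]-.006,ci,90); print(c,e,((M.T@(e[2]-t))*1000).round(1))
print(units([.6262,.096,.2]))
E
```

```text
[252.57609741 239.82167196] (array([230.2, 244.3]), array([ 91.8, 142.9]), array([0.4457, 0.0725, 0.1976])) [ -3.6 -14.1   5.8]
(array([7.06, 0.52, 0.29]), array([ 0.021,  0.003, -1.   ]), np.float64(16.0), array([0.4529, 0.0599, 0.2036]))
```

>>> servo_tool(moves=[[0.4, 0, 0, 0], [0.9, 0, 0, 0], [1, 0.1, 0, 0], [1, 0.1, 0, 0], [1, 0.1, 0, 0], [1, 0.1, 0, 0], [0.9, 0, 0, 0], [0.4, 0, 0, 0], [0, 0, 0, 0], [0, 0, 0, 0]])

```text
time_s: 28.63
tool_pos: [0.6205, 0.0986, 0.1921]
orientation: [-3.111, -0.436, -0.008]
contact_force: [-0.1, -0.6, -1.8]
opening: 0.0188
```

```bash
python3 - <<'E'
from h import *
print(units([.6263,.0945,.165]))
E
```

```text
(array([0.17, 0.22, 1.08]), array([ 0.005,  0.001, -1.   ]), np.float64(16.0), array([0.6205, 0.0986, 0.1921]))
```

>>> servo_tool(moves=[[0.17, 0.2, 0.2, 0], [0, 0, 0.4, 0], [0, 0, 0.2, 0], [0, 0, 0, 0], [0, 0, 0, 0]])

```text
time_s: 29.05
tool_pos: [0.623, 0.0939, 0.1669]
orientation: [-3.11, -0.435, 0.001]
contact_force: [0.1, -0.6, -1.0]
opening: 0.0189
```

```bash
python3 - <<'E'
from h import *
ci,im=shot("w15")
print(units([.6263,.0945,.143]))
E
```

```text
(array([0.14, 0.01, 0.96]), array([-0.001,  0.001, -1.   ]), np.float64(15.9), array([0.6229, 0.0939, 0.167 ]))
```

View pics/w15.png

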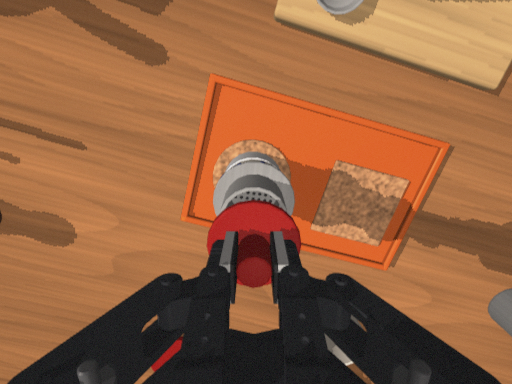

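```bash
python3 - <<'E'
from h import *
from scipy.optimize import least_squares
ci=viewer.camera_info("wrist"); im=cv2.cvtColor(cv2.imread("pics/w15.png"),cv2.COLOR_BGR2RGB); hsv=cv2.cvtColor(im,cv2.COLOR_RGB2HSV).astype(int); t=arm.observe()["tool_pos"]
red=((hsv[...,0]<6)|(hsv[...,0]>174))&(hsv[...,1]>180); gray=hsv[...,1]<60
def arc(m,us,v0,v1,z,r,n):
    P=[]
    for u in us:
        v=np.where(m[v0:v1,u])[0]
        if len(v): P.append(cast(ci,(u,v0+v[0]-.5),z)[:2])
    P=np.array(P); f=least_squares(lambda c:np.hypot(*(P-c).T)-r,P.mean(0)-[.02,0],loss="soft_l1",f_scale=.001); print(n,f.x.round(4),"rms mm",(np.sqrt(np.mean(f.fun**2))*1000).round(2))
arc(red,range(214,296,3),195,260,t[2]-.005,.03,"disc")
arc(gray,list(range(218,226,1))+list(range(283,291,1)),165,215,.098,.035,"flange")
print(t)
E
```

```text
disc [0.6193 0.0924] rms mm 0.32
flange [0.6237 0.094 ] rms mm 0.34
[0.62292371 0.09388536 0.16696191]
```

>>> servo_tool(moves=[[0.18, 0, 0, 0], [0, 0, 0.1, 0], [0, 0, 0, 0]])

```text
time_s: 29.35
tool_pos: [0.6277, 0.0952, 0.1653]
orientation: [-3.111, -0.435, -0.001]
contact_force: [-0.2, -0.2, -0.4]
opening: 0.0188
```

```bash
python3 - <<'E'
from h import *
print(units([.627,.0952,.144]))
E
```

```text
(array([-0.03, -0.01,  0.85]), array([ 0.   ,  0.001, -1.   ]), np.float64(15.9), array([0.6277, 0.0952, 0.1653]))
```

>>> servo_tool(moves=[[-0.02, 0, 0.2, 0], [0, 0, 0.2, 0], [0, 0, 0, 0]])

```text
time_s: 29.6
tool_pos: [0.6277, 0.0952, 0.155]
orientation: [-3.111, -0.435, -0.003]
contact_force: [-0.3, -0.7, 0.2]
opening: 0.0189
```

>>> servo_tool(moves=[[0, 0, 0.12, 0], [0, 0, 0.1, 0], [0, 0, 0, 0]])

```text
time_s: 29.85
tool_pos: [0.6274, 0.0952, 0.1486]
orientation: [-3.111, -0.435, -0.002]
contact_force: [-0.0, 0.2, -0.8]
opening: 0.0193
```

>>> servo_tool(moves=[[0, 0, 0.08, 0], [0, 0, 0.04, 0], [0, 0, 0, 0]])

```text
time_s: 30.1
tool_pos: [0.6273, 0.0952, 0.1451]
orientation: [-3.111, -0.436, -0.002]
contact_force: [-0.5, 0.6, -0.9]
opening: 0.0188
```

>>> servo_tool(moves=[[0, 0, 0.06, 0], [0, 0, 0, 0]])

```text
time_s: 30.27
tool_pos: [0.628, 0.0953, 0.1445]
orientation: [-3.111, -0.435, -0.004]
contact_force: [-0.3, -1.3, 3.1]
opening: 0.0188
```

>>> servo_tool(moves=[[0, 0, 0.06, 0], [0, 0, 0, 0]])

```text
time_s: 30.43
tool_pos: [0.6292, 0.0954, 0.1448]
orientation: [-3.111, -0.435, -0.009]
contact_force: [0.6, -0.2, -0.6]
opening: 0.0185
```

>>> servo_tool(moves=[[0, 0, 0.06, 0], [0, 0, 0, 0]])

```text
time_s: 30.6
tool_pos: [0.63, 0.0955, 0.1445]
orientation: [-3.111, -0.435, -0.013]
contact_force: [-0.2, -0.4, 1.2]
opening: 0.0186
```

>>> servo_tool(moves=[[0, 0, 0, 0], [0, 0, 0, 0], [0, 0, 0, 0], [0, 0, 0, 0], [0, 0, 0, 0], [0, 0, 0, 0], [0, 0, 0, 0], [0, 0, 0, 0]], jaw=0)

```text
time_s: 31.27
tool_pos: [0.6297, 0.0955, 0.1436]
orientation: [-3.111, -0.436, -0.011]
contact_force: [0.1, 0.0, -0.1]
opening: 0.0856
```

>>> servo_tool(moves=[[0, 0, -0.4, 0], [0, 0, -0.8, 0], [0, 0, -1, 0], [-0.2, 0, -1, 0], [-0.6, 0, -0.6, 0], [-1, 0, 0, 0], [-1, 0, 0, 0], [-1, 0, 0, 0], [-0.5, 0, 0, 0], [0, 0, 0, 0]])

```text
time_s: 32.1
tool_pos: [0.5225, 0.065, 0.2485]
orientation: [-3.111, -0.436, -0.017]
contact_force: [0.9, 0.1, -0.4]
opening: 0.0853
```

```bash
python3 - <<'E'
from h import *
s=arm.observe()
ci,im=shot("w16")
def red(im):
    h=cv2.cvtColor(im,cv2.COLOR_RGB2HSV); return ((h[...,0]<6)|(h[...,0]>174))&(h[...,1]>180)
p=proj(ci,[.6235,.0945,.139]); e=ell(im,red(im),p,.139,ci,50); d=ci["eye"]-[.6235,.0945,.139]
print("disc top",p,e,"size expected px",(267.3*.06/(R.from_rotvec(ci["attitude"]).as_matrix()[:,2]@-d)).round(1))
cs=viewer.camera_info("scene"); sc=viewer.snapshot("scene"); save(sc,"scene1"); q=proj(cs,[.6235,.0945,.136]); es=ell(sc,red(sc),q,.136,cs,25); print("scene lid",q,es)
print("expected knob top px",proj(cs,[.6235,.0945,.167]))
hs=red(sc); ys,xs=np.where(hs[int(q[1])-30:int(q[1])+25,int(q[0])-25:int(q[0])+25]); print("red bbox",xs.min()+int(q[0])-25,xs.max()+int(q[0])-25,ys.min()+int(q[1])-30,ys.max()+int(q[1])-30)
# knob mean column at top vs disc centre column
a=scene0=None
s0=cv2.cvtColor(cv2.imread("pics/scene0.png"),cv2.COLOR_BGR2RGB)
for n,x,y,z in [("plain",.458,-.064,.03),("mill",.483,.404,.05),("tin",.537,-.304,.04),("jar",.478,-.414,.04)]:
    u,v=proj(cs,[x,y,z]).astype(int); print(n,(u,v),np.abs(sc[v-20:v+20,u-15:u+15].astype(int)-s0[v-20:v+20,u-15:u+15]).mean().round(1))
E
```

```text
disc top [251.86647121  74.54340645] (array([253.7,  70.4]), array([67.3, 72.8]), array([0.6271, 0.0939, 0.139 ])) size expected px 68.7
scene lid [249.6234954  202.68053268] (array([249.6, 201. ]), array([16.3, 20.1]), array([0.6175, 0.09  , 0.136 ]))
expected knob top px [249.64039943 193.59638442]
red bbox 240 259 193 209
plain (np.int64(240), np.int64(186)) 10.3
mill (np.int64(370), np.int64(243)) 3.3
tin (np.int64(169), np.int64(169)) 12.5
jar (np.int64(159), np.int64(152)) 13.0
```

```bash
python3 - <<'E'
from h import *
print(arm.observe()["contact_force"].round(1), arm.job_done())
E
```

```text
the job is handed in; nothing more can be done
[-0.  -0.   0.7] None
```

The tea brewer is built on the round mat: ring, dragon bowl, strainer, then the small red lid. I let go of each piece before fetching the next, nothing was dropped, and I handed the job in at about 32 s.

- **Seating:** first contact for each piece came within about 2 mm of the expected seated height. For the lid it was 0.1445 m against 0.144 m. Contact forces stayed at about 3 N or less in every reading.
- **Position:** the wrist camera put the ring within about 1 mm of the mat's centre, and the bowl on the ring to about 1 mm.
- **Lid off centre:** the last wrist measurement put the lid's disc about 3.4 mm off the strainer's centre, with 4 mm of play available. Its size and the scene-camera outline fit a lid lying flat at the right height. I had used up the picture views, so these last checks were numbers only, and I did not measure its tilt separately.
- **Bystanders:** I never moved near the jar, mill, plain cup or tin. The before-and-after comparison in the scene camera came out clean for the mill. It differed somewhat for the cup, tin and jar; I put that down to the arm's changed shadow, but did not confirm it.

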